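# Hold a circuit panel ready over the test fixture

### The arm

A 6-joint arm with a two-finger parallel gripper is mounted at the origin on the work surface. World frame = base frame: x ahead of the robot, y to its left, z up, the work surface at z = 0. Lengths are in m, angles in rad, forces in N, time in s.
With the tool pointing down it reaches from about 0.375 to 0.975 m from the base axis. Payload 3.8 kg.
Tool frame: the origin (TCP) lies on the mounting face of the last link; the fingertips stand 173 mm ahead of it and the grasp point (between the pads) lies 155 mm ahead of it (bot.hold_point_z is the distance from the TCP to the grasp point, in m); z points along the fingers, y is the line along which they close (so a half turn about z gives the same grasp; the last joint's range is limited). The gripper opens to 85 mm and grips with 20 to 120 N. Pads are 22 mm wide; open, the fingers measure 114 mm over their backs; the gripper's body (76 mm by 85 mm) begins 54 mm behind the grasp point. The pads swing forward as they close: fully open they stand 13 mm farther back than shut.
Start: joints at [-1.216, 0.264, 1.604, -0, 1.274, -0.037], TCP at [0.258, -0.624, 0.405] pointing down, gripper open.
Joint ranges: [-2.63, 2.63], [-0.94, 2.18], [0.31, 2.57], [-1.31, 4.45], [0, 2.66], [-2.55, 2.55]. Speed limits (rad/s): [2.57, 2.57, 3.14, 3.14, 3.14, 3.14].

### API

Orientations are given as a rotation vector (axis times angle).
In Python, from workcell import bot, optics gives the robot as it stands.
- The arm moves only by the shell command python3 -m jog 'ROWS' [OPENING] [FORCE]. ROWS is JSON, a list of rows, each an object of numbers: "dx", "dy", "dz": the shift along the tool's x, y, z in mm; "ax", "ay", "az": the turn, a rotation vector about the tool's x, y, z in degrees. A call has 1 to 20 rows; each row shifts and turns the commanded pose from where the row before left it, along the tool's axes as they then stand; what a row does not reach is not made up. A row lasts 1/12 s, in which the tool goes at most 41.7 mm and 7.16 degrees, less where a joint would pass 70% of its speed; a pose out of reach is approached as far as the arm can. A call with a gripper value outside its range is refused whole. OPENING is the opening, from 0 (shut) to 1 (fully open), set as the call begins (- or left out, the last holds). The fingers move at their own pace and stop on an object; FORCE is the grip in N (left out, the last holds). Time passes only in rows, so rows that do not move let the fingers close. It gives the time, the measured TCP pose, the force, the opening and the grip force at its end, in the units of the state.
- bot.read_state(): the state, without advancing time (a new reading comes with each control period).
- optics.read_camera(name): name is "scene" or "side" or "wrist"; returns a dict with "img" (400x640x3 uint8, red, green, blue), "vertical_fov" (degrees; the focal length in pixels is half the picture's height over the tangent of half this angle, whatever the lens; pixels are square), "cx", "cy" (the principal point, pixels), "k1" (the pictures are not rectified: a ray, as slopes to the right and down, at radius r is drawn at 1 + k1 r^2 times it, then the intrinsics apply), "R" (3x3) and "t" (3): a world point X has camera coordinates R X + t; the wrist camera has in their place "tool_from_camera" (4x4, takes a point from camera to tool coordinates, whose origin is the TCP and whose axes are the flange's). Camera axes: x right, y down, z forward; pixel columns grow to the right and rows downward; lengths in m; the calibration is good to about 2 mm. A picture is of the moment at which its call begins: read the wrist's pose just before it. There is no depth.
- bot.finish_job(): hands the job in; it is judged then, once.
The state is a dict: "time": time; "q": joint angles; "joint_vel": joint speeds; "joint_torque": joint torques, N m; "tool_pos": TCP position; "tcp_rot": TCP orientation; "wrist_force": force on the tool from outside, world axes, zero at the start; "torque": the same for the moment, N m; "width": opening from 0.0 (shut) to 1.0 (fully open); "grip_force": force on a finger pad.
Only numpy, scipy, OpenCV 4.12 (cv2) and the standard library are available. Lean on these libraries where they do the work, as an engineer would, in place of code of your own. Each camera call takes 0.05 s, during which the arm holds its last target. There are 200 camera calls.

### The job

Pick only the top circuit panel off the stack, carry it over the long container of brass bars, and finish holding it still in the gripper just above the test fixture: level, lined up with the corner guides so that it would drop straight in between them (either way round), with its underside about a centimetre above their tops. The program finishes while still holding the panel there: do not lower it in or let go. Touch neither the fixture nor the container with anything, and leave the other panels and the things standing about the bench where they are.

Things in the scene. Friction and masses are not known exactly. Their poses are not given: they have to be found in the camera images.
- panel_top: Top panel of a stack of three identical flat panels, one on another: green circuit board with silver tracks on a particle-board backing, 120 x 56 x 12 mm, about 0.1 kg. Origin: centre of its underside; x along the 120 mm length, y across the 56 mm width, z up. Same after a half turn. Can be gripped (30 N) across its width, fingertips 9 mm down the long sides.
- panel_mid: Middle panel of the stack, same size and axes; its top face carries the top panel. Panels are stacked a few mm and degrees out of line. It must stay.
- panel_low: Lowest panel of the stack, same size and axes, lying on the stack base. It must stay.
- stack_base: Flat grey plastic base under the stack, 150 x 84 x 10 mm, fixed to the bench. Origin: centre of its underside, on the bench; x along its length, z up. The top panel's underside starts 34 mm above the bench.
- fixture: Test fixture fixed to the bench: aluminium block 180 x 110 x 30 mm with small brass probe pins and four dark steel L-shaped corner guides, tops 50 mm above the bench. Opening inside the guides 132 (x) x 68 (y) mm: 6 mm clear round a centred panel. Grey connector block 44 mm high on its +x end, to x = 125 mm. Origin: centre of the aluminium block's underside; x along its length, z up.
- fixture_mouth (a point): Centre of the opening between the four corner guides, level with their tops (50 mm above the fixture's underside); x along the fixture's length, z up. A hovering panel is centred over this point with its length along this x (either way).
- container: Open grey plastic container, 320 x 100 mm, 100 mm high, fixed to the bench between stack and fixture, with brass bars standing in it; the highest point, the screw heads on the bars, is 116 mm above the bench. Origin: centre of its underside, on the bench; x along its 320 mm length, z up.
- flux_bottle: White bottle with cap, 48 mm diameter, 130 mm tall, standing loose beyond the work. Origin: centre of its underside. Leave alone.
- solder_spool: Spool of solder, 60 mm diameter, 40 mm tall, standing loose. Origin: centre of its underside. Leave alone.
- wrench: Small steel wrench about 150 mm long lying loose on the bench, its length along its own x. Leave alone.
There are look-alikes about, which are no part of the job. What is shaped like the panel_top but blue is not meant.

How it is judged:
By the outcome, as a careful person would: the job done as asked, in the order asked, and still so for the second after the job is handed in, while the arm keeps its last pose, push and grip.
It also fails if it takes over 51 s, if anything falls off the work surface, if the arm or the gripper's body presses on something with over 40 N, if the wrist force passes 120 N, or if a joint passes its speed limit or range.

## Working session

There is one attempt and no reset: what is moved stays moved. The work goes in short steps, Python scripts to look and compute and a shell command to move; the robot and the scene stay as the last step left them, time stands still between calls to the robot, and variables do not carry over. Pictures are saved under pics/ and viewed, at most 10 in all, crops included, and the job is handed in when it is done.

```bash
mkdir -p pics; ls; python3 - <<'E'
from workcell import bot, optics
import cv2,pickle
print(bot.read_state())
d={}
for n in ("scene","side","wrist"):
    c=optics.read_camera(n); d[n]=c
    cv2.imwrite(f"pics/{n}0.png",c["img"][:,:,::-1])
    print(n,{k:v for k,v in c.items() if k!="img"})
pickle.dump(d,open("c0.pkl","wb"))
E
```

```text
pics
{'time': 0.0, 'q': array([-1.21590238e+00,  2.64768204e-01,  1.60538432e+00,  7.04517677e-06,
        1.27367157e+00, -3.68777317e-02]), 'joint_vel': array([ 0.00088727,  0.00018875, -0.00020991,  0.00113526, -0.00041632,
        0.00016779]), 'joint_torque': array([ 1.20480445e-05, -5.15113878e+01, -3.67310643e+01, -3.04481262e-05,
        1.29830930e-02, -2.27529637e-05]), 'tool_pos': array([ 0.25762791, -0.62353349,  0.40334586]), 'tcp_rot': array([-3.07935009e+00, -6.11033236e-01,  5.44173532e-04]), 'wrist_force': array([0.19125683, 0.10555921, 0.76155016]), 'torque': array([-0.02062995, -0.03413276, -0.03495526]), 'grip_force': 0.0, 'width': 0.9981270744838676}
scene {'vertical_fov': 55.90271892799885, 'cx': 319.91549654895994, 'cy': 206.24847990437405, 'k1': -0.04114782024699457, 'R': array([[ 0.26815738,  0.96332586,  0.00974222],
       [ 0.82657331, -0.22487219, -0.51595452],
       [-0.49484158,  0.14640967, -0.85656058]]), 't': array([-0.06906376, -0.46196031,  1.38331926])}
side {'vertical_fov': 57.14243547226999, 'cx': 318.7196436457917, 'cy': 206.26694857447092, 'k1': -0.059234154377585335, 'R': array([[-0.98035024, -0.19696717, -0.01083202],
       [-0.14345909,  0.7495654 , -0.64619749],
       [ 0.135399  , -0.63194592, -0.76309336]]), 't': array([0.52002818, 0.18587085, 0.88454935])}
wrist {'vertical_fov': 63.21589247443546, 'cx': 322.3524898721015, 'cy': 197.46463454849427, 'k1': -0.06423678174861866, 'tool_from_camera': array([[-1.61007590e-04, -9.54713440e-01, -2.97526842e-01,
         7.63232275e-02],
       [ 9.99999951e-01, -2.33556061e-04,  2.08288865e-04,
        -6.44678846e-04],
       [-2.68345376e-04, -2.97526794e-01,  9.54713431e-01,
         3.09171748e-02],
       [ 0.00000000e+00,  0.00000000e+00,  0.00000000e+00,
         1.00000000e+00]])}
```

View pics/scene0.png

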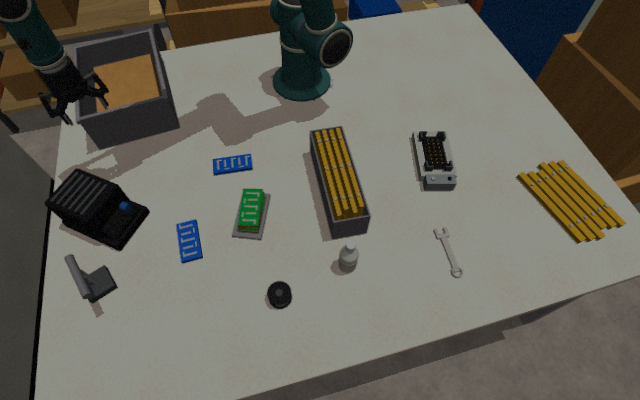

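View pics/side0.png

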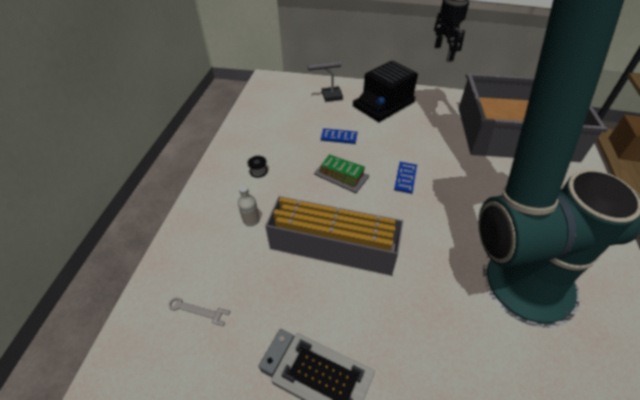

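Scene picture: the green panel on the stack is at (251,210). The blue look-alikes are at (232,164) and (189,241). The container runs from (325,130) to (350,230), the fixture is at (435,160) with its connector end at (440,182), the wrench is at (449,250), the bottle at (348,257) and the spool at (279,294). Side picture: green stack at (342,167), blues at (339,136) and (405,177), fixture at (320,370).
I choose the green one. Next I'll do rough localisation and a close crop.

```bash
cat > h.py <<'E'
import numpy as np,cv2
from scipy.spatial.transform import Rotation as Ro
def K(c):
    f=200/np.tan(np.radians(c["vertical_fov"]/2)); return np.array([[f,0,c["cx"]],[0,f,c["cy"]],[0,0,1.]])
def ext(c,s=None):
    "world->camera R,t"
    if "R" in c: return c["R"],c["t"]
    T=np.eye(4);T[:3,:3]=Ro.from_rotvec(s["tcp_rot"]).as_matrix();T[:3,3]=s["tool_pos"]
    M=np.linalg.inv(T@c["tool_from_camera"]);return M[:3,:3],M[:3,3]
def D(c): return np.array([c["k1"],0,0,0.])
def ground(c,px,z,s=None):
    R,t=ext(c,s)
    n=cv2.undistortPoints(np.array(px,float).reshape(-1,1,2),K(c),D(c))[:,0]
    d=np.c_[n,np.ones(len(n))]@R; o=-R.T@t
    return o+d*((z-o[2])/d[:,2])[:,None]
def proj(c,P,s=None):
    R,t=ext(c,s); return cv2.projectPoints(np.array(P,float).reshape(-1,3),cv2.Rodrigues(R)[0],t,K(c),D(c))[0][:,0]
def green(img):
    h=cv2.cvtColor(img,cv2.COLOR_RGB2HSV); return cv2.inRange(h,(45,120,60),(75,255,255))
def rect(c,z,s=None,m=None):
    "min-area rectangle of the green mask, put on plane z: centre, sizes, yaw(deg) of long side"
    m=green(c["img"]) if m is None else m
    k=max(cv2.findContours(m,0,cv2.CHAIN_APPROX_NONE)[0],key=cv2.contourArea)
    g=ground(c,k.reshape(-1,2),z,s)[:,:2]
    (x,y),(w,h),a=cv2.minAreaRect((g*1000).astype(np.float32))
    if w<h: w,h,a=h,w,a+90
    return np.round([x,y,w,h,(a+90)%180-90],1)
E
python3 - <<'E'
import pickle;from h import *
d=pickle.load(open("c0.pkl","rb"))
for n in("scene","side"): print(n,rect(d[n],.046))
c=d["scene"]
print("fixture rough",ground(c,[[412,136],[450,133],[456,172],[425,190],[455,190]],.03).round(3))
print("container",ground(c,[[310,134],[342,127],[368,211],[333,235]],.1).round(3))
a=cv2.resize(c["img"][140:260,160:300],None,fx=4,fy=4,interpolation=cv2.INTER_CUBIC)[:,:400]
b=cv2.resize(c["img"][120:200,400:470],None,fx=5.6,fy=6,interpolation=cv2.INTER_CUBIC)
o=np.zeros((480,800,3),np.uint8);o[:,:400]=cv2.resize(c["img"][150:270,175:275],(400,480),interpolation=cv2.INTER_CUBIC)
o[:,400:]=cv2.resize(c["img"][120:200,400:467],(400,480),interpolation=cv2.INTER_CUBIC)
cv2.imwrite("pics/crop1.png",o[:,:,::-1])
E
```

```text
scene [ 515.3 -269.2  118.1   65.   -16.4]
side [ 511.6 -267.6  117.    53.   -15.7]
fixture rough [[0.378 0.274 0.03 ]
 [0.398 0.4   0.03 ]
 [0.547 0.348 0.03 ]
 [0.582 0.23  0.03 ]
 [0.606 0.316 0.03 ]]
container [[ 0.346 -0.056  0.1  ]
 [ 0.344  0.044  0.1  ]
 [ 0.642  0.022  0.1  ]
 [ 0.685 -0.086  0.1  ]]
```

View pics/crop1.png

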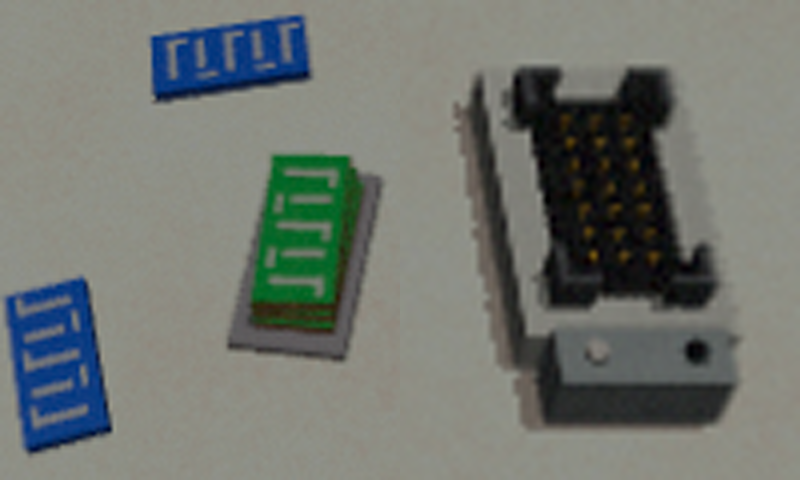

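The crop confirms the choice. The top of the stack is green on particle board, with the blue panels lying apart at about (232,164) and (189,241). On the fixture, the four dark guides and the grey connector at its lower end are visible. I'll go to the fixture first with the wrist camera, then to the stack.

```bash
cat >> h.py <<'E'
def delta(s,x,y,z,yaw):
    "tool-frame shift (mm, no turn first) for grasp point to x,y,z; then turn (deg) so tool x lies along yaw (mod 180)"
    R=Ro.from_rotvec(s["tcp_rot"]).as_matrix()
    g=s["tool_pos"]+R@[0,0,.155]
    v=R.T@(np.array([x,y,z])-g)*1000
    cur=np.degrees(np.arctan2(R[1,0],R[0,0])); dy=(yaw-cur+90)%180-90
    print("grasp pt",g.round(4),"yaw",cur.round(2),"tilt z",R[:,2].round(4))
    print("shift",v.round(1),"then az",round(-dy,2),"alt",round(-dy+180,1),"q6",s["q"][5].round(2),"t",s["time"])
E
python3 - <<'E'
import pickle;from h import *
from workcell import bot
d=pickle.load(open("c0.pkl","rb"));c=d["scene"]
p=[[400+(u-400)*67/400,120+v/6] for u,v in((540,100),(640,95),(700,272),(560,272))]
g=ground(c,p,.045);print(g.round(3),g.mean(0))
s=bot.read_state()
print(Ro.from_rotvec(s["tcp_rot"]).as_matrix().round(3))
delta(s,*g.mean(0)[:2],.25,-17); delta(s,.513,-.268,.25,-16)
E
```

```text
[[0.402 0.3   0.045]
 [0.412 0.354 0.045]
 [0.528 0.333 0.045]
 [0.51  0.264 0.045]] [0.46286082 0.31267921 0.045     ]
[[ 0.924  0.382 -0.001]
 [ 0.382 -0.924  0.002]
 [ 0.    -0.002 -1.   ]]
grasp pt [ 0.2576 -0.6233  0.2487] yaw 22.45 tilt z [-6.0e-04  1.6e-03 -1.0e+00]
shift [ 5.472e+02 -7.867e+02  1.000e-01] then az 39.45 alt 219.4 q6 -0.04 t 0.15
grasp pt [ 0.2576 -0.6233  0.2487] yaw 22.45 tilt z [-6.0e-04  1.6e-03 -1.0e+00]
shift [ 371.8 -230.9   -0.9] then az 38.45 alt 218.4 q6 -0.04 t 0.15
```

```bash
python3 -m jog '[{"dx":12,"dy":-8},{"dx":24,"dy":-15},{"dx":30,"dy":-18.5},{"dx":30,"dy":-18.5},{"dx":30,"dy":-18.5},{"dx":30,"dy":-18.5},{"dx":30,"dy":-18.5},{"dx":30,"dy":-18.5},{"dx":30,"dy":-18.5},{"dx":30,"dy":-18.5},{"dx":30,"dy":-18.5},{"dx":30,"dy":-18.5},{"dx":24,"dy":-15},{"dx":12,"dy":-8}]' 1 30
python3 -m jog '[{"az":6.4},{"az":6.4},{"az":6.4},{"az":6.4},{"az":6.4},{"az":6.4},{},{}]'
cat > look.py <<'E'
import sys,pickle;from h import *
from workcell import bot,optics
s=bot.read_state();c=optics.read_camera("wrist")
pickle.dump((s,c),open(sys.argv[1]+".pkl","wb"))
cv2.imwrite(f"pics/{sys.argv[1]}.png",c["img"][:,:,::-1])
E
python3 look.py w1; python3 - <<'E'
import pickle;from h import *
s,c=pickle.load(open("w1.pkl","rb"))
r=rect(c,.046,s);print(r);delta(s,.463,.313,.25,-17)
E
```

```text
invalid input
invalid input
Traceback (most recent call last):
  File "h.py", line 23, in rect
    k=max(cv2.findContours(m,0,cv2.CHAIN_APPROX_NONE)[0],key=cv2.contourArea)
ValueError: max() iterable argument is empty
```

View pics/w1.png

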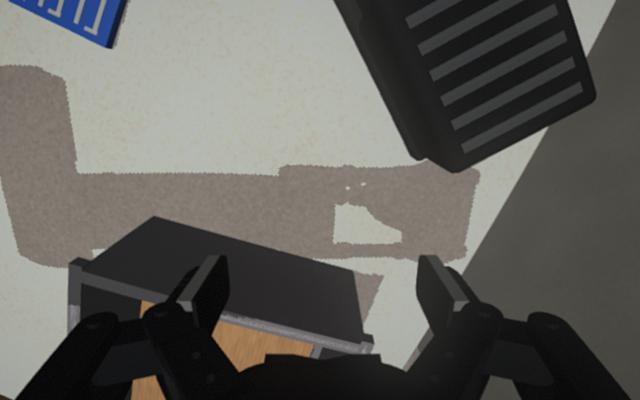

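The arm did not move, because both jog calls were rejected. The picture still shows the start view: fingers, dark box and grey bin. The rows probably need all six keys.

```bash
python3 -m jog '[{"dx":12,"dy":-8,"dz":0,"ax":0,"ay":0,"az":0}]' 1 30
```

```text
time: 0.28
tool_pos: [0.2648, -0.6128, 0.4041]
tcp_rot: [3.082, 0.609, -0.002]
wrist_force: [-0.6, -0.5, -0.7]
width: 1.004
grip_force: 0.0
```

```bash
python3 -m jog '[{"dx":24,"dy":-15,"dz":0,"ax":0,"ay":0,"az":0},{"dx":30,"dy":-18.5,"dz":0,"ax":0,"ay":0,"az":0},{"dx":30,"dy":-18.5,"dz":0,"ax":0,"ay":0,"az":0},{"dx":30,"dy":-18.5,"dz":0,"ax":0,"ay":0,"az":0},{"dx":30,"dy":-18.5,"dz":0,"ax":0,"ay":0,"az":0},{"dx":30,"dy":-18.5,"dz":0,"ax":0,"ay":0,"az":0},{"dx":30,"dy":-18.5,"dz":0,"ax":0,"ay":0,"az":0},{"dx":30,"dy":-18.5,"dz":0,"ax":0,"ay":0,"az":0},{"dx":30,"dy":-18.5,"dz":0,"ax":0,"ay":0,"az":0},{"dx":30,"dy":-18.5,"dz":0,"ax":0,"ay":0,"az":0},{"dx":30,"dy":-18.5,"dz":0,"ax":0,"ay":0,"az":0},{"dx":24,"dy":-15,"dz":0,"ax":0,"ay":0,"az":0},{"dx":12,"dy":-8,"dz":0,"ax":0,"ay":0,"az":0}]' 1 30
python3 -m jog '[{"dx":0,"dy":0,"dz":0,"ax":0,"ay":0,"az":6.4},{"dx":0,"dy":0,"dz":0,"ax":0,"ay":0,"az":6.4},{"dx":0,"dy":0,"dz":0,"ax":0,"ay":0,"az":6.4},{"dx":0,"dy":0,"dz":0,"ax":0,"ay":0,"az":6.4},{"dx":0,"dy":0,"dz":0,"ax":0,"ay":0,"az":6.4},{"dx":0,"dy":0,"dz":0,"ax":0,"ay":0,"az":6.4},{"dx":0,"dy":0,"dz":0,"ax":0,"ay":0,"az":0},{"dx":0,"dy":0,"dz":0,"ax":0,"ay":0,"az":0}]'
python3 look.py w1; python3 - <<'E'
import pickle;from h import *
s,c=pickle.load(open("w1.pkl","rb"))
r=rect(c,.046,s);print(r);delta(s,.463,.313,.25,-17)
E
```

```text
time: 1.37
tool_pos: [0.5147, -0.2646, 0.4047]
tcp_rot: [-3.079, -0.616, -0.002]
wrist_force: [-0.2, -0.1, 0.1]
width: 1.0
grip_force: 0.0
time: 2.03
tool_pos: [0.5131, -0.2681, 0.4046]
tcp_rot: [-3.112, 0.431, 0.001]
wrist_force: [0.6, -0.2, -0.1]
width: 1.002
grip_force: 0.0
[ 514.2 -271.4  117.2   57.7  -16.7]
grasp pt [ 0.513  -0.2681  0.2496] yaw -15.78 tilt z [-3.e-04  1.e-04 -1.e+00]
shift [-2.062e+02 -5.456e+02 -4.000e-01] then az 1.22 alt 181.2 q6 1.32 t 2.0333
```

View pics/w1.png

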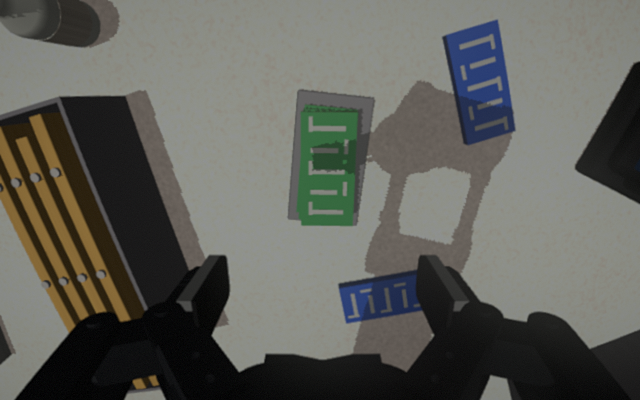

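The wrist view shows the green panel at (330,167), on its grey base. Blue panels lie at (480,82) and (385,295), and the container is on the left. The measured size of 117 x 58 mm is plausible. Next is the fixture.

```bash
python3 -m jog '[{"dx":-7,"dy":-18,"dz":0,"ax":0,"ay":0,"az":0},{"dx":-13.7,"dy":-36.4,"dz":0,"ax":0,"ay":0,"az":0},{"dx":-13.7,"dy":-36.4,"dz":0,"ax":0,"ay":0,"az":0},{"dx":-13.7,"dy":-36.4,"dz":0,"ax":0,"ay":0,"az":0},{"dx":-13.7,"dy":-36.4,"dz":0,"ax":0,"ay":0,"az":0},{"dx":-13.7,"dy":-36.4,"dz":0,"ax":0,"ay":0,"az":0},{"dx":-13.7,"dy":-36.4,"dz":0,"ax":0,"ay":0,"az":0},{"dx":-13.7,"dy":-36.4,"dz":0,"ax":0,"ay":0,"az":0},{"dx":-13.7,"dy":-36.4,"dz":0,"ax":0,"ay":0,"az":0},{"dx":-13.7,"dy":-36.4,"dz":0,"ax":0,"ay":0,"az":0},{"dx":-13.7,"dy":-36.4,"dz":0,"ax":0,"ay":0,"az":0},{"dx":-13.7,"dy":-36.4,"dz":0,"ax":0,"ay":0,"az":0},{"dx":-13.7,"dy":-36.4,"dz":0,"ax":0,"ay":0,"az":0},{"dx":-13.7,"dy":-36.4,"dz":0,"ax":0,"ay":0,"az":0},{"dx":-13.7,"dy":-36.4,"dz":0,"ax":0,"ay":0,"az":0},{"dx":-7,"dy":-18,"dz":0,"ax":0,"ay":0,"az":0},{"dx":0,"dy":0,"dz":0,"ax":0,"ay":0,"az":0},{"dx":0,"dy":0,"dz":0,"ax":0,"ay":0,"az":0}]'
python3 look.py w2; python3 - <<'E'
import pickle;from h import *
s,c=pickle.load(open("w2.pkl","rb"));delta(s,.514,-.2714,.25,-16.7)
i=c["img"][20:270,190:470]; cv2.imwrite("pics/w2c.png",cv2.resize(i,(784,560) if 0 else (672,600),interpolation=cv2.INTER_CUBIC)[:,:,::-1])
E
```

```text
time: 3.58
tool_pos: [0.465, 0.3138, 0.4044]
tcp_rot: [3.111, -0.429, -0.0]
wrist_force: [-0.1, 0.1, -0.2]
width: 0.999
grip_force: 0.0
grasp pt [0.4649 0.3137 0.2494] yaw -15.7 tilt z [-4.e-04 -7.e-04 -1.e+00]
shift [ 2.056e+02  5.499e+02 -2.000e-01] then az 1.0 alt 181.0 q6 2.39 t 3.5833
```

View pics/w2c.png

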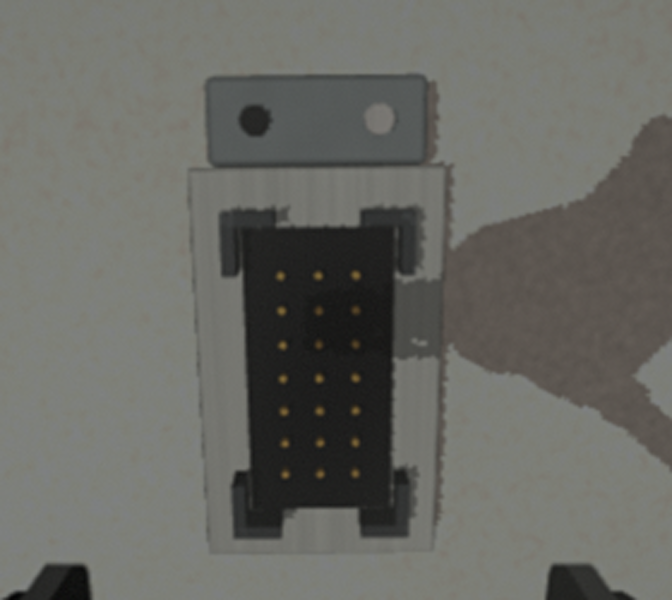

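Wrist crop (scale 2.4, offset (190,20)): fixture block corners at about (190,170), (445,165), (435,552) and (210,552). Guide outer corners are at (221,211), (415,209), (409,537) and (234,538), with the connector on the upper, +x side. Next I'll fit the fixture pose and the panel pose.

```bash
python3 - <<'E'
import pickle;from h import *
from scipy.optimize import least_squares
s,c=pickle.load(open("w2.pkl","rb"))
cr=np.array([[190,170],[445,165],[435,552],[210,552],[221,211],[415,209],[409,537],[234,538]])/2.4+[190,20]
b=ground(c,cr[:4],.03,s);g=ground(c,cr[4:],.05,s)
for P in(b,g):
    e=[np.linalg.norm(P[i]-P[(i+1)%4]) for i in range(4)]
    v=P[0]+P[1]-P[2]-P[3];print(P.mean(0).round(4),np.round(e,4),np.degrees(np.arctan2(v[1],v[0])).round(2))
sx=np.array([1,1,-1,-1]);sy=np.array([1,-1,-1,1])
def mod(p):
    x,y,a,ox,oy=p;R=np.array([[np.cos(a),-np.sin(a)],[np.sin(a),np.cos(a)]])
    L=np.r_[np.c_[sx*.09,sy*.055],np.c_[sx*ox,sy*oy]]
    return np.c_[L@R.T+[x,y],[.03]*4+[.05]*4]
r=least_squares(lambda p:(proj(c,mod(p),s)-cr).ravel(),[.46,.31,-.28,.074,.042])
print(r.x.round(4),np.degrees(r.x[2]),r.fun.reshape(-1,2).round(1).tolist())
# check with fixed cameras: project guide-top centre outline
d=pickle.load(open("c0.pkl","rb"));print(proj(d["scene"],mod(r.x)).round(0).tolist())
# stack: fit panel by connected green with bright top in w1
s,c=pickle.load(open("w1.pkl","rb"))
m=green(c["img"]);k=max(cv2.findContours(m,0,1)[0],key=cv2.contourArea)
x,y,w,h=cv2.boundingRect(k);print(x,y,w,h)
i=c["img"][80:240,280:385];cv2.imwrite("pics/w1c.png",cv2.resize(i,None,fx=3.7,fy=3.7,interpolation=cv2.INTER_CUBIC)[:,:,::-1])
E
```

```text
[0.4587 0.3147 0.03  ] [0.1075 0.1795 0.1096 0.1774] -14.92
[0.4589 0.3149 0.05  ] [0.078  0.1444 0.0797 0.144 ] -15.07
[ 0.4587  0.3148 -0.2622  0.0721  0.0394] -15.023435455417921 [[-1.3, -1.1], [1.3, -0.4], [-0.1, 0.1], [-0.3, 1.1], [-0.4, 0.3], [0.4, 0.1], [-0.3, 0.0], [0.6, 0.4]]
[[457.0, 176.0], [421.0, 176.0], [413.0, 131.0], [446.0, 131.0], [453.0, 167.0], [427.0, 167.0], [420.0, 131.0], [444.0, 131.0]]
298 113 59 112
```

View pics/w1c.png

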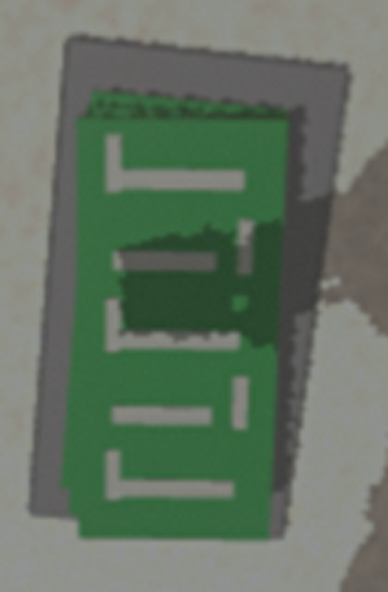

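The crop shows the top panel's corners at about (78,116), (289,121), (271,540) and (80,539). The lower panels poke out at the far end and at lower left, so I'll fit the pose from these corners rather than the mask.

```bash
python3 - <<'E'
import pickle;from h import *
from scipy.optimize import least_squares
s,c=pickle.load(open("w1.pkl","rb"))
cr=np.array([[78,116],[289,121],[271,540],[80,539]])/3.7+[280,80]
P=ground(c,cr,.046,s);print(np.round([np.linalg.norm(P[i]-P[(i+1)%4]) for i in range(4)],4))
sx=np.array([1,1,-1,-1]);sy=np.array([1,-1,-1,1])
def mod(p):
    x,y,a=p;R=np.array([[np.cos(a),-np.sin(a)],[np.sin(a),np.cos(a)]])
    return np.c_[np.c_[sx*.06,sy*.028]@R.T+[x,y],[.046]*4]
r=least_squares(lambda p:(proj(c,mod(p),s)-cr).ravel(),[.514,-.27,-.28])
print(r.x.round(4),np.degrees(r.x[2]),r.fun.reshape(-1,2).round(1).tolist())
from workcell import bot
delta(bot.read_state(),*r.x[:2],.14,np.degrees(r.x[2]))
E
```

```text
[0.0559 0.1196 0.0561 0.1205]
[ 0.5129 -0.274  -0.2893] -16.57315700934453 [[-0.0, 0.3], [0.1, -0.2], [-0.1, 0.2], [0.0, -0.2]]
grasp pt [0.4651 0.3127 0.2494] yaw -15.81 tilt z [-4.e-04 -1.e-03 -1.e+00]
shift [205.8 551.3 110. ] then az 0.76 alt 180.8 q6 2.39 t 3.6333
```

```bash
python3 -m jog '[{"dx":7,"dy":18,"dz":0,"ax":0,"ay":0,"az":0},{"dx":13.7,"dy":36.7,"dz":0,"ax":0,"ay":0,"az":0},{"dx":13.7,"dy":36.7,"dz":0,"ax":0,"ay":0,"az":0},{"dx":13.7,"dy":36.7,"dz":0,"ax":0,"ay":0,"az":0},{"dx":13.7,"dy":36.7,"dz":0,"ax":0,"ay":0,"az":0},{"dx":13.7,"dy":36.7,"dz":0,"ax":0,"ay":0,"az":0},{"dx":13.7,"dy":36.7,"dz":0,"ax":0,"ay":0,"az":0},{"dx":13.7,"dy":36.7,"dz":0,"ax":0,"ay":0,"az":0},{"dx":13.7,"dy":36.7,"dz":0,"ax":0,"ay":0,"az":0},{"dx":13.7,"dy":36.7,"dz":0,"ax":0,"ay":0,"az":0},{"dx":13.7,"dy":36.7,"dz":0,"ax":0,"ay":0,"az":0},{"dx":13.7,"dy":36.7,"dz":0,"ax":0,"ay":0,"az":0},{"dx":13.7,"dy":36.7,"dz":0,"ax":0,"ay":0,"az":0},{"dx":13.7,"dy":36.7,"dz":0,"ax":0,"ay":0,"az":0},{"dx":13.7,"dy":36.7,"dz":0,"ax":0,"ay":0,"az":0},{"dx":7,"dy":18,"dz":0,"ax":0,"ay":0,"az":0.76},{"dx":0,"dy":0,"dz":0,"ax":0,"ay":0,"az":0},{"dx":0,"dy":0,"dz":0,"ax":0,"ay":0,"az":0}]' 0.66 30
python3 look.py w3; python3 - <<'E'
import pickle;from h import *
a=[]
for n in("w2","w3"):
    s,c=pickle.load(open(n+".pkl","rb"));a.append(c["img"][230:400,190:460]);print(n,s["width"])
cv2.imwrite("pics/tips.png",cv2.resize(np.vstack(a),None,fx=1.75,fy=1.75,interpolation=cv2.INTER_CUBIC)[:,:,::-1])
delta(s,.5129,-.274,.14,-16.57)
E
```

```text
time: 5.13
tool_pos: [0.5108, -0.2745, 0.4044]
tcp_rot: [-3.107, 0.462, 0.001]
wrist_force: [0.6, 0.8, -0.2]
width: 0.661
grip_force: 0.0
w2 0.9990378008960044
w3 0.6611646334143713
grasp pt [ 0.5107 -0.2744  0.2494] yaw -16.92 tilt z [-8.e-04  5.e-04 -1.e+00]
shift [  2.1  -1.  109.4] then az -0.35 alt 179.6 q6 1.33 t 5.1333
```

View pics/tips.png

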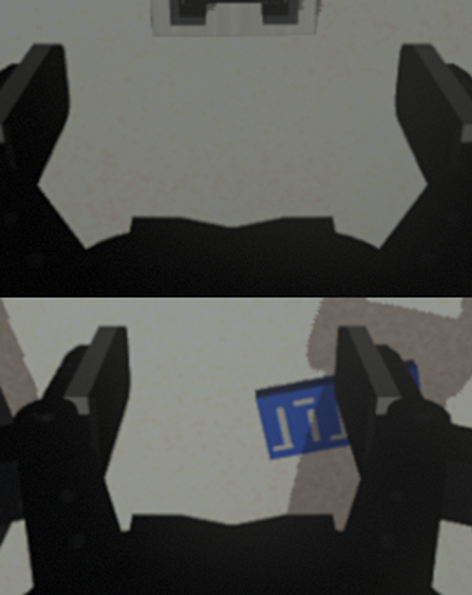

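Tips picture (scale 1.75): open, the inner tip corners are at (64,44) and (397,44). At 0.66 they are at (127,326) and (337,326). Next I'll compute the tip depth.

```bash
python3 - <<'E'
import pickle;from h import *
from scipy.optimize import least_squares
for n,y0,pts in(("w2",0,[(64,44),(397,44),(68,105),(394,105)]),("w3",297.5,[(127,326),(337,326)])):
    s,c=pickle.load(open(n+".pkl","rb"))
    px=np.array([(190+u/1.75,230+(v-y0)/1.75) for u,v in pts])
    M=np.linalg.inv(c["tool_from_camera"]);cc=dict(c,R=M[:3,:3],t=M[:3,3])
    xs=[.011,.011,-.011,-.011][:len(pts)];sg=[-1,1,-1,1][:len(pts)]
    # image right = +tool y
    f=lambda p:(proj(cc,[[x,q*p[0],p[1]] for x,q in zip(xs,sg)])-px).ravel()
    r=least_squares(f,[.04,.165]);print(n,s["width"],r.x.round(4),r.fun.round(1))
    # width known: z by rows only
    h=s["width"]*.0425
    for z in(.16,.165,.17,.175,.18):print(z,proj(cc,[[.011,h,z]]).round(1),px[1].round(1))
E
```

```text
w2 0.9990378008960044 [0.0426 0.16  ] [ 1.  -4.3  3.5 -4.4  3.2  3.6  0.6  3.5]
0.16 [[420.  250.7]] [416.9 255.1]
0.165 [[416.9 245.7]] [416.9 255.1]
0.17 [[414.  241.1]] [416.9 255.1]
0.175 [[411.3 236.7]] [416.9 255.1]
0.18 [[408.7 232.6]] [416.9 255.1]
w3 0.6611646334143713 [0.0272 0.1646] [ 1.3  0.   1.3 -0. ]
0.16 [[387.8 250.8]] [382.6 246.3]
0.165 [[385.7 245.9]] [382.6 246.3]
0.17 [[383.7 241.2]] [382.6 246.3]
0.175 [[381.9 236.8]] [382.6 246.3]
0.18 [[380.1 232.7]] [382.6 246.3]
```

```bash
python3 -m jog '[{"dx":2.1,"dy":-1,"dz":15,"ax":0,"ay":0,"az":-0.35},{"dx":0,"dy":0,"dz":25,"ax":0,"ay":0,"az":0},{"dx":0,"dy":0,"dz":30,"ax":0,"ay":0,"az":0},{"dx":0,"dy":0,"dz":30,"ax":0,"ay":0,"az":0},{"dx":0,"dy":0,"dz":30,"ax":0,"ay":0,"az":0},{"dx":0,"dy":0,"dz":15,"ax":0,"ay":0,"az":0},{"dx":0,"dy":0,"dz":10,"ax":0,"ay":0,"az":0},{"dx":0,"dy":0,"dz":0,"ax":0,"ay":0,"az":0},{"dx":0,"dy":0,"dz":0,"ax":0,"ay":0,"az":0},{"dx":0,"dy":0,"dz":0,"ax":0,"ay":0,"az":0}]' 0.8 30
python3 look.py w4; python3 - <<'E'
import pickle;from h import *
s,c=pickle.load(open("w4.pkl","rb"));delta(s,.5129,-.274,.0505,-16.57)
cv2.imwrite("pics/w4c.png",c["img"][:,120:520][:,:,::-1])
E
```

```text
time: 6.02
tool_pos: [0.5153, -0.272, 0.2515]
tcp_rot: [3.109, -0.446, 0.004]
wrist_force: [0.3, -0.0, 0.8]
width: 0.803
grip_force: 0.0
grasp pt [ 0.5157 -0.2723  0.0965] yaw -16.33 tilt z [ 0.0026 -0.0015 -1.    ]
shift [-2.3  2.4 46. ] then az 0.24 alt 180.2 q6 1.33 t 6.0167
```

View pics/w4c.png

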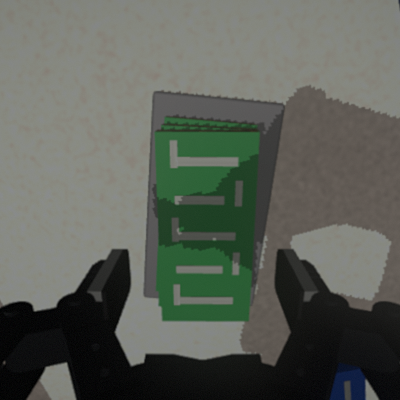

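The close view shows the top panel between the open fingers, corners at about (155,132), (259,130), (248,320) and (162,321), with the lower panels peeking out at the far end. I'll check it against the commanded target.

```bash
python3 - <<'E'
import pickle;from h import *
from scipy.optimize import least_squares
from workcell import bot,optics
s,c=pickle.load(open("w4.pkl","rb"))
cr=np.array([[155,132],[259,130],[248,320],[162,321]])+[120,0]
for _ in range(3):
    P=ground(c,cr,.046,s);v=P[0]+P[1]-P[2]-P[3]
    print(np.round([np.linalg.norm(P[i]-P[(i+1)%4]) for i in range(4)],4),P.mean(0).round(4),np.degrees(np.arctan2(v[1],v[0])))
    optics.read_camera("wrist");s=bot.read_state();delta(s,*P.mean(0)[:2],.0505,-16.6)
E
```

```text
[0.0553 0.1202 0.0555 0.1198] [ 0.5139 -0.2732  0.046 ] -16.698448284547254
grasp pt [ 0.5159 -0.2726  0.0968] yaw -16.34 tilt z [ 0.0031 -0.0018 -1.    ]
shift [-1.8  1.1 46.3] then az 0.26 alt 180.3 q6 1.33 t 6.1167
[0.0554 0.1204 0.0555 0.12  ] [ 0.514  -0.2735  0.046 ] -16.717224976801518
grasp pt [ 0.5157 -0.2726  0.0966] yaw -16.35 tilt z [ 0.0029 -0.0016 -1.    ]
shift [-1.5  1.3 46.1] then az 0.25 alt 180.2 q6 1.33 t 6.1667
[0.0553 0.1202 0.0555 0.1199] [ 0.5139 -0.2736  0.046 ] -16.727795841702974
grasp pt [ 0.5155 -0.2725  0.0963] yaw -16.36 tilt z [ 0.0024 -0.0014 -1.    ]
shift [-1.4  1.4 45.8] then az 0.24 alt 180.2 q6 1.33 t 6.2167
```

```bash
python3 -m jog '[{"dx":-1.5,"dy":1.3,"dz":10,"ax":0,"ay":0,"az":0.25},{"dx":0,"dy":0,"dz":12,"ax":0,"ay":0,"az":0},{"dx":0,"dy":0,"dz":10,"ax":0,"ay":0,"az":0},{"dx":0,"dy":0,"dz":6,"ax":0,"ay":0,"az":0},{"dx":0,"dy":0,"dz":3,"ax":0,"ay":0,"az":0},{"dx":0,"dy":0,"dz":2,"ax":0,"ay":0,"az":0},{"dx":0,"dy":0,"dz":1.5,"ax":0,"ay":0,"az":0},{"dx":0,"dy":0,"dz":0,"ax":0,"ay":0,"az":0},{"dx":0,"dy":0,"dz":0,"ax":0,"ay":0,"az":0},{"dx":0,"dy":0,"dz":0,"ax":0,"ay":0,"az":0}]'
python3 - <<'E'
from h import *
from workcell import bot
delta(bot.read_state(),.5139,-.2734,.0505,-16.65)
E
```

```text
time: 7.05
tool_pos: [0.513, -0.273, 0.2057]
tcp_rot: [3.108, -0.454, 0.001]
wrist_force: [0.8, -0.1, 0.6]
width: 0.8
grip_force: 0.0
grasp pt [ 0.5131 -0.273   0.0507] yaw -16.61 tilt z [ 8.e-04 -5.e-04 -1.e+00]
shift [0.9 0.1 0.2] then az 0.04 alt 180.0 q6 1.33 t 7.05
```

```bash
python3 -m jog '[{"dx":0,"dy":0,"dz":0,"ax":0,"ay":0,"az":0},{"dx":0,"dy":0,"dz":0,"ax":0,"ay":0,"az":0},{"dx":0,"dy":0,"dz":0,"ax":0,"ay":0,"az":0},{"dx":0,"dy":0,"dz":0,"ax":0,"ay":0,"az":0},{"dx":0,"dy":0,"dz":0,"ax":0,"ay":0,"az":0},{"dx":0,"dy":0,"dz":0,"ax":0,"ay":0,"az":0},{"dx":0,"dy":0,"dz":0,"ax":0,"ay":0,"az":0},{"dx":0,"dy":0,"dz":0,"ax":0,"ay":0,"az":0},{"dx":0,"dy":0,"dz":0,"ax":0,"ay":0,"az":0},{"dx":0,"dy":0,"dz":0,"ax":0,"ay":0,"az":0}]' 0.5 30
```

```text
time: 7.88
tool_pos: [0.5131, -0.273, 0.206]
tcp_rot: [3.108, -0.454, 0.002]
wrist_force: [0.3, 0.7, 5.8]
width: 0.645
grip_force: 33.0
```

```bash
python3 -m jog '[{"dx":0,"dy":0,"dz":-1,"ax":0,"ay":0,"az":0},{"dx":0,"dy":0,"dz":-2,"ax":0,"ay":0,"az":0},{"dx":0,"dy":0,"dz":-3,"ax":0,"ay":0,"az":0},{"dx":0,"dy":0,"dz":-5,"ax":0,"ay":0,"az":0},{"dx":0,"dy":0,"dz":-8,"ax":0,"ay":0,"az":0},{"dx":0,"dy":0,"dz":-10,"ax":0,"ay":0,"az":0},{"dx":0,"dy":0,"dz":-10,"ax":0,"ay":0,"az":0},{"dx":0,"dy":0,"dz":-8,"ax":0,"ay":0,"az":0},{"dx":0,"dy":0,"dz":-5,"ax":0,"ay":0,"az":0},{"dx":0,"dy":0,"dz":0,"ax":0,"ay":0,"az":0},{"dx":0,"dy":0,"dz":0,"ax":0,"ay":0,"az":0}]'
python3 look.py w5; python3 - <<'E'
import pickle;from h import *
from workcell import optics
s,c=pickle.load(open("w5.pkl","rb"))
d=pickle.load(open("c0.pkl","rb"))["side"]["img"];n=optics.read_camera("side");n2=optics.read_camera("scene")["img"]
o=np.zeros((600,800,3),np.uint8);o[:300,:480]=cv2.resize(c["img"],(480,300))
q=lambda i,w,h:cv2.resize(i,(w,h),interpolation=cv2.INTER_CUBIC)
o[300:,:400]=q(n["img"][125:200,300:400],400,300);o[300:,400:]=q(n2[170:245,200:300],400,300)
o[:300,480:]=q(d[125:205,300:385],320,300)
cv2.imwrite("pics/w5c.png",o[:,:,::-1])
E
```

```text
time: 8.8
tool_pos: [0.5129, -0.2729, 0.2579]
tcp_rot: [3.108, -0.454, 0.002]
wrist_force: [-0.8, -0.3, -1.3]
width: 0.644
grip_force: 32.4
```

View pics/w5c.png

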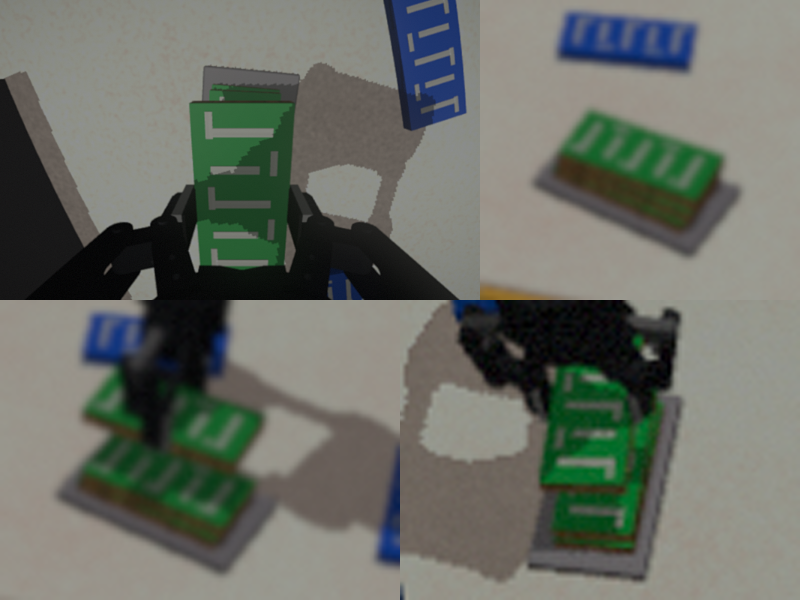

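Only the top panel came up. In the side and scene crops two panels remain on the base, and the held one looks level. The wrist view has its front edge at (253,137) to (392,135) in full-picture pixels. Next: lift clear, and measure the panel in the tool frame.

```bash
cat > panel.py <<'E'
import sys,pickle;from h import *
from scipy.optimize import least_squares
def fit(c):
    "held panel's front part: top-face front corners and side lines -> tool x,y of centre, yaw, z, pitch (tool frame)"
    M=np.linalg.inv(c["tool_from_camera"]);cc=dict(c,R=M[:3,:3],t=M[:3,3])
    m=green(cv2.medianBlur(c["img"],3))|cv2.inRange(cv2.cvtColor(c["img"],cv2.COLOR_RGB2HSV),(45,100,25),(80,255,255))
    n,l,st,_=cv2.connectedComponentsWithStats(m);k=1+np.argmax(st[1:,4]);m=l==k
    rows=np.where(m.sum(1)>60)[0];r0=rows[0]
    L=[];Rr=[]
    for r in range(r0+6,r0+95,3):
        x=np.where(m[r])[0];L.append((x[0]-.5,r));Rr.append((x[-1]+.5,r))
    x=np.where(m[r0+8])[0];F=[(u,np.where(m[r0-15:r0+20,u])[0][0]+r0-15-.5) for u in range(x[0]+6,x[-1]-5,5)]
    obs=np.array(L+Rr+F)
    def res(p):
        x,y,a,z,b=p
        R=Ro.from_euler("zy",[a,b]).as_matrix();t=np.array([x,y,z])
        P=np.array([[.06,-.028,0],[-.03,-.028,0],[.06,.028,0],[-.03,.028,0]])@R.T+t
        q=proj(cc,P)
        o=[]
        for pts,(i,j) in((L,(0,1)),(Rr,(2,3)),(F,(0,2))):
            d=q[j]-q[i];nn=np.array([-d[1],d[0]])/np.hypot(*d);o+=list((np.array(pts)-q[i])@nn)
        return np.array(o)
    r=least_squares(res,[0,0,0,.16,0],loss="soft_l1")
    print("panel in tool: x,y %s mm yaw %.2f z(top) %.1f pitch %.2f rms %.2f"%((r.x[:2]*1000).round(1),np.degrees(r.x[2]),r.x[3]*1000,np.degrees(r.x[4]),np.sqrt(np.mean(res(r.x)**2))),"front row",r0)
    return r.x
if __name__=="__main__": fit(pickle.load(open(sys.argv[1]+".pkl","rb"))[1])
E
python3 panel.py w5
python3 -m jog '[{"dx":0,"dy":0,"dz":-10,"ax":0,"ay":0,"az":0},{"dx":0,"dy":0,"dz":-20,"ax":0,"ay":0,"az":0},{"dx":0,"dy":0,"dz":-25,"ax":0,"ay":0,"az":0},{"dx":0,"dy":0,"dz":-25,"ax":0,"ay":0,"az":0},{"dx":0,"dy":0,"dz":-25,"ax":0,"ay":0,"az":0},{"dx":0,"dy":0,"dz":-20,"ax":0,"ay":0,"az":0},{"dx":0,"dy":0,"dz":-10,"ax":0,"ay":0,"az":0},{"dx":0,"dy":0,"dz":0,"ax":0,"ay":0,"az":0},{"dx":0,"dy":0,"dz":0,"ax":0,"ay":0,"az":0}]'
python3 look.py w6;python3 panel.py w6
python3 -c "
from h import *
from workcell import bot
delta(bot.read_state(),.4587,.3148,.2368,-15.02)"
```

```text
panel in tool: x,y [ 0.6 -0.7] mm yaw -0.08 z(top) 160.6 pitch -1.32 rms 0.30 front row 137
time: 9.7
tool_pos: [0.5126, -0.2728, 0.3922]
tcp_rot: [3.108, -0.454, 0.001]
wrist_force: [-0.3, 0.7, -2.2]
width: 0.651
grip_force: 32.4
panel in tool: x,y [ 0.5 -0.7] mm yaw -0.18 z(top) 160.7 pitch -1.34 rms 0.32 front row 137
grasp pt [ 0.512  -0.2724  0.2359] yaw -16.61 tilt z [-0.0017  0.001  -1.    ]
shift [-2.190e+02 -5.475e+02 -2.000e-01] then az -1.59 alt 178.4 q6 1.33 t 9.75
```

```bash
python3 -m jog '[{"dx":-5,"dy":-12,"dz":0,"ax":0,"ay":0,"az":0},{"dx":-10,"dy":-24,"dz":0,"ax":0,"ay":0,"az":0},{"dx":-14.6,"dy":-36.4,"dz":0,"ax":0,"ay":0,"az":0},{"dx":-14.6,"dy":-36.4,"dz":0,"ax":0,"ay":0,"az":0},{"dx":-14.6,"dy":-36.4,"dz":0,"ax":0,"ay":0,"az":0},{"dx":-14.6,"dy":-36.4,"dz":0,"ax":0,"ay":0,"az":0},{"dx":-14.6,"dy":-36.4,"dz":0,"ax":0,"ay":0,"az":0},{"dx":-14.6,"dy":-36.4,"dz":0,"ax":0,"ay":0,"az":0},{"dx":-14.6,"dy":-36.4,"dz":0,"ax":0,"ay":0,"az":0},{"dx":-14.6,"dy":-36.4,"dz":0,"ax":0,"ay":0,"az":0},{"dx":-14.6,"dy":-36.4,"dz":0,"ax":0,"ay":0,"az":0},{"dx":-14.6,"dy":-36.4,"dz":0,"ax":0,"ay":0,"az":0},{"dx":-14.6,"dy":-36.4,"dz":0,"ax":0,"ay":0,"az":0},{"dx":-14.6,"dy":-36.4,"dz":0,"ax":0,"ay":0,"az":0},{"dx":-14.6,"dy":-36.4,"dz":0,"ax":0,"ay":0,"az":0},{"dx":-10,"dy":-24,"dz":0,"ax":0,"ay":0,"az":0},{"dx":-5,"dy":-12,"dz":0,"ax":0,"ay":0,"az":0},{"dx":0,"dy":0,"dz":0,"ax":0,"ay":0,"az":-1.4},{"dx":0,"dy":0,"dz":0,"ax":0,"ay":0,"az":0},{"dx":0,"dy":0,"dz":0,"ax":0,"ay":0,"az":0}]'
python3 look.py w7;python3 panel.py w7
python3 -c "
from h import *
from workcell import bot
delta(bot.read_state(),.4587,.3148,.14,-15.02)"
python3 - <<'E'
import pickle,panel;from h import *
# pitch observability: same picture with pitch held at zero, by rms
import types
s,c=pickle.load(open("w7.pkl","rb"))
src=open("panel.py").read().replace("x,y,a,z,b=p","x,y,a,z,b=p;b=B")
for B in np.radians([-3,-1.5,0,1.5]):
    ns={"B":B,"__name__":"x"};exec(src,ns);ns["fit"](c)
E
```

```text
time: 11.42
tool_pos: [0.4576, 0.3116, 0.3911]
tcp_rot: [3.112, -0.416, -0.002]
wrist_force: [0.6, 0.3, -1.1]
width: 0.646
grip_force: 32.4
panel in tool: x,y [ 0.7 -0.9] mm yaw 0.21 z(top) 162.0 pitch 0.73 rms 0.28 front row 137
grasp pt [0.4576 0.311  0.2364] yaw -15.28 tilt z [-0.0012 -0.0013 -1.    ]
shift [ 0.1 -4.1 96.4] then az -0.26 alt 179.7 q6 2.39 t 11.4667
panel in tool: x,y [ 0.7 -0.9] mm yaw 0.19 z(top) 159.4 pitch 0.00 rms 0.41 front row 137
panel in tool: x,y [ 0.7 -0.9] mm yaw 0.21 z(top) 160.4 pitch 0.00 rms 0.33 front row 137
panel in tool: x,y [ 0.7 -0.9] mm yaw 0.21 z(top) 161.5 pitch 0.00 rms 0.28 front row 137
panel in tool: x,y [ 0.8 -0.9] mm yaw 0.21 z(top) 162.5 pitch 0.00 rms 0.29 front row 137
```

```bash
python3 -m jog '[{"dx":-0.6,"dy":-3.3,"dz":10,"ax":0,"ay":0,"az":-0.25},{"dx":0,"dy":0,"dz":20,"ax":0,"ay":0,"az":0},{"dx":0,"dy":0,"dz":25,"ax":0,"ay":0,"az":0},{"dx":0,"dy":0,"dz":25,"ax":0,"ay":0,"az":0},{"dx":0,"dy":0,"dz":20,"ax":0,"ay":0,"az":0},{"dx":0,"dy":0,"dz":12,"ax":0,"ay":0,"az":0},{"dx":0,"dy":0,"dz":8,"ax":0,"ay":0,"az":0},{"dx":0,"dy":0,"dz":0,"ax":0,"ay":0,"az":0},{"dx":0,"dy":0,"dz":0,"ax":0,"ay":0,"az":0},{"dx":0,"dy":0,"dz":0,"ax":0,"ay":0,"az":0},{"dx":0,"dy":0,"dz":0,"ax":0,"ay":0,"az":0},{"dx":0,"dy":0,"dz":0,"ax":0,"ay":0,"az":0}]'
python3 look.py w8;python3 panel.py w8
python3 -c "
from h import *
from workcell import bot
delta(bot.read_state(),.4587,.3148,.0775,-15.02)"
```

```text
time: 12.47
tool_pos: [0.4588, 0.3162, 0.2737]
tcp_rot: [-3.113, 0.409, -0.003]
wrist_force: [0.5, -0.4, -0.8]
width: 0.645
grip_force: 32.4
panel in tool: x,y [ 0.7 -0.7] mm yaw -0.01 z(top) 161.2 pitch 0.11 rms 0.31 front row 137
grasp pt [0.4589 0.3163 0.1184] yaw -14.96 tilt z [ 0.0019  0.0012 -1.    ]
shift [ 0.1  1.6 40.9] then az 0.06 alt 180.1 q6 2.39 t 12.5167
```

```bash
python3 -m jog '[{"dx":-0.6,"dy":1.5,"dz":8,"ax":0,"ay":0,"az":0},{"dx":0,"dy":0,"dz":10,"ax":0,"ay":0,"az":0},{"dx":0,"dy":0,"dz":8,"ax":0,"ay":0,"az":0},{"dx":0,"dy":0,"dz":6,"ax":0,"ay":0,"az":0},{"dx":0,"dy":0,"dz":4,"ax":0,"ay":0,"az":0},{"dx":0,"dy":0,"dz":2,"ax":0,"ay":0,"az":0},{"dx":0,"dy":0,"dz":0,"ax":0,"ay":0,"az":0},{"dx":0,"dy":0,"dz":0,"ax":0,"ay":0,"az":0},{"dx":0,"dy":0,"dz":0,"ax":0,"ay":0,"az":0},{"dx":0,"dy":0,"dz":0,"ax":0,"ay":0,"az":0},{"dx":0,"dy":0,"dz":0,"ax":0,"ay":0,"az":0},{"dx":0,"dy":0,"dz":0,"ax":0,"ay":0,"az":0},{"dx":0,"dy":0,"dz":0,"ax":0,"ay":0,"az":0},{"dx":0,"dy":0,"dz":0,"ax":0,"ay":0,"az":0}]'
for i in 1 2 3; do python3 look.py w9;python3 panel.py w9
python3 -c "
from h import *
from workcell import bot
delta(bot.read_state(),.4587,.3148,.0775,-15.02)"; done
python3 - <<'E'
# independent check: panel's near edge in the fixed cameras against prediction for a centred, level panel, underside at .060
from h import *
from workcell import optics
a=np.radians(-15.02);R=np.array([[np.cos(a),-np.sin(a)],[np.sin(a),np.cos(a)]])
L=np.array([[.06,.028],[.06,-.028],[-.06,-.028],[-.06,.028]])@R.T+[.4587,.3148]
for n in("scene","side"):
    c=optics.read_camera(n);m=green(c["img"])
    q=proj(c,np.c_[L,[.072]*4]);print(n,q.round(1).tolist())
    # green in the neighbourhood
    u0,v0=np.maximum(q.min(0)-15,0).astype(int);u1,v1=(q.max(0)+15).astype(int)
    ys,xs=np.where(m[v0:v1,u0:u1]);print("green cols",xs.min()+u0,xs.max()+u0,"rows",ys.min()+v0,ys.max()+v0)
E
```

```text
time: 13.68
tool_pos: [0.4573, 0.3145, 0.2344]
tcp_rot: [-3.115, 0.409, -0.0]
wrist_force: [0.0, -0.8, -1.4]
width: 0.644
grip_force: 32.4
panel in tool: x,y [ 0.9 -0.7] mm yaw 0.01 z(top) 162.0 pitch 1.86 rms 0.28 front row 137
grasp pt [0.4573 0.3145 0.0793] yaw -14.96 tilt z [ 1.e-04  1.e-04 -1.e+00]
shift [ 1.3 -0.6  1.8] then az 0.06 alt 180.1 q6 2.39 t 13.7333
panel in tool: x,y [ 0.9 -0.7] mm yaw 0.01 z(top) 162.3 pitch 2.19 rms 0.29 front row 137
grasp pt [0.4573 0.3145 0.0792] yaw -14.96 tilt z [ 1.e-04  0.e+00 -1.e+00]
shift [ 1.3 -0.6  1.7] then az 0.06 alt 180.1 q6 2.39 t 13.7833
panel in tool: x,y [ 0.9 -0.7] mm yaw -0.06 z(top) 162.0 pitch 1.87 rms 0.31 front row 137
grasp pt [0.4572 0.3145 0.0792] yaw -14.96 tilt z [-0. -0. -1.]
shift [ 1.3 -0.7  1.7] then az 0.06 alt 180.1 q6 2.39 t 13.8333
scene [[450.4, 159.2], [431.7, 159.1], [425.4, 128.7], [443.1, 128.8]]
green cols 427 449 rows 128 158
side [[288.1, 367.6], [301.8, 341.8], [357.4, 369.0], [345.5, 397.3]]
green cols 289 358 rows 348 397
```

```bash
python3 -m jog '[{"dx":0.5,"dy":0,"dz":0.8,"ax":0,"ay":0,"az":0},{"dx":0,"dy":0,"dz":0.8,"ax":0,"ay":0,"az":0},{"dx":0,"dy":0,"dz":0,"ax":0,"ay":0,"az":0},{"dx":0,"dy":0,"dz":0,"ax":0,"ay":0,"az":0},{"dx":0,"dy":0,"dz":0,"ax":0,"ay":0,"az":0},{"dx":0,"dy":0,"dz":0,"ax":0,"ay":0,"az":0},{"dx":0,"dy":0,"dz":0,"ax":0,"ay":0,"az":0},{"dx":0,"dy":0,"dz":0,"ax":0,"ay":0,"az":0},{"dx":0,"dy":0,"dz":0,"ax":0,"ay":0,"az":0},{"dx":0,"dy":0,"dz":0,"ax":0,"ay":0,"az":0},{"dx":0,"dy":0,"dz":0,"ax":0,"ay":0,"az":0},{"dx":0,"dy":0,"dz":0,"ax":0,"ay":0,"az":0}]'
python3 look.py w10;python3 panel.py w10
python3 -c "
from h import *
from workcell import bot
delta(bot.read_state(),.4587,.3148,.0775,-15.02)"
```

```text
time: 14.93
tool_pos: [0.4577, 0.3144, 0.2326]
tcp_rot: [3.115, -0.409, -0.0]
wrist_force: [0.0, 0.5, -0.4]
width: 0.641
grip_force: 32.4
panel in tool: x,y [ 0.9 -0.7] mm yaw 0.05 z(top) 162.0 pitch 1.98 rms 0.34 front row 137
grasp pt [0.4577 0.3144 0.0776] yaw -14.96 tilt z [ 0.  0. -1.]
shift [ 0.8 -0.6  0.1] then az 0.06 alt 180.1 q6 2.39 t 14.9833
```

```bash
python3 -c "
from workcell import bot
print(bot.finish_job())"
```

```text
the job is handed in; nothing more can be done
None
```

I lifted only the top green panel, carried it over the container and handed the job in still gripping it over the fixture. It measured within about 1 mm of centre and 0.1° in yaw, with its underside about 10 mm above the guides by tool height (camera fits read about 2 mm lower). The tool was vertical, but fits of the panel's own tilt varied between -1.3° and +2.2°, which I took as noise because its front edge never moved in the wrist view.

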